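Find the dishwasher rack roller whose bore is in size

TASK

Three spare dishwasher rollers stand in the green caddy and only one has a bore in size: take the go/no-go gauge from its stand and try it upright and gently (never pushing with more than 30 newtons) in the rollers until you find the one that lets the narrow go tip fully in but stops the wider no-go step on the ledge inside. Let go of the gauge there, fully seated, as the mark, then take that roller by its hub and set it, gauge still seated in it, upright in the blue tray without dropping it. Take no other roller out of its pocket and disturb nothing else.

Things in the scene. Friction and masses are not known exactly. Their poses are not given: they have to be found in the camera images.
- roller_a: one of three rollers, alike outside, upright in the caddy; the letter and place tell nothing. Black hub 44 mm across, 34 mm high, grey flange 50 mm across on its lowest 5 mm; about 60 g. Origin: centre of underside, z up. Mouth on top 25 mm wide, 6 mm deep, down to a ledge; below it the bore, right through. One roller has a bore of 11 mm (too tight), one 17.5 mm (in size), one 23.5 mm (too wide)
- roller_b: one of three rollers, alike outside, upright in the caddy; the letter and place tell nothing. Black hub 44 mm across, 34 mm high, grey flange 50 mm across on its lowest 5 mm; about 60 g. Origin: centre of underside, z up. Mouth on top 25 mm wide, 6 mm deep, down to a ledge; below it the bore, right through. One roller has a bore of 11 mm (too tight), one 17.5 mm (in size), one 23.5 mm (too wide)
- roller_c: one of three rollers, alike outside, upright in the caddy; the letter and place tell nothing. Black hub 44 mm across, 34 mm high, grey flange 50 mm across on its lowest 5 mm; about 60 g. Origin: centre of underside, z up. Mouth on top 25 mm wide, 6 mm deep, down to a ledge; below it the bore, right through. One roller has a bore of 11 mm (too tight), one 17.5 mm (in size), one 23.5 mm (too wide)
- gauge: stepped plug gauge, 120 g, stands tip down. Origin: end face of the tip, z up. Go step 15 mm diameter, z 0-12 mm; no-go step 21 mm, z 12-26; collar 32 mm, z 26-29; round red handle 20 mm, z 29-56, gripped from above. Tip stops below the roller's top: 6 mm if too tight (or if off centre on the ledge), 18 mm if in size (no-go step on ledge), 26 mm if too wide (collar on roller)
- caddy: green plate fixed to the worktop, 80x230 mm, 12 mm high, with three round pockets 53 mm across and 6 mm deep at y = -70, 0 and +70 mm of its own frame. Origin: centre of the underside; y along the row. In each pocket a sprung black pad, its top 6 mm above the worktop, bears the roller and yields 1 mm per 6 N, 4 mm at most. Rollers have 1.5 mm of play all round in the pockets
- gauge_stand: dark wooden block fixed to the worktop, 62x62x34 mm, origin at the centre of its underside, with one round upright hole 26 mm across and 28 mm deep in the middle of the top; the gauge stands in it, its collar resting on the top, so its tip is 8 mm above the worktop
- keep_tray: blue open tray fixed to the worktop, 130x130 mm outside, 12 mm high, walls 4 mm, inner floor 4 mm up; origin at the centre of its underside
- mug: pink and blue mug, 86x117x88 mm; bystander, not to be disturbed; origin at the centre of its underside as placed
- timer: red wind-up timer, 63x63x53 mm; bystander, not to be disturbed; origin at the centre of its underside as placed
- spice_jar: spice jar with green lid, 46x46x106 mm; bystander, not to be disturbed; origin at the centre of its underside as placed
- shaker: salt shaker, 44x44x90 mm; bystander, not to be disturbed; origin at the centre of its underside as placed
- lemon: lemon, 71x53x51 mm; bystander, not to be disturbed; origin at the centre of its underside as placed
- jam: jam jar, 66x66x100 mm; bystander, not to be disturbed; origin at the centre of its underside as placed
Not all that is in view belongs to the job. What is shaped like the roller_c but turquoise is not meant.

How it is judged (in metres and radians):
On the way:
1. the gauge stands, let go, in a roller in its pocket: upright, go tip fully in, no-go step seated on the ledge ((((z of gauge in the frame of roller_a between 0.0135 and 0.0185 m and horizontal distance between gauge and roller_a below 0.004 m) and angle between each of gauge, roller_a's own z axis and vertical below 0.12 rad and distance of roller_a from where it was at the start of the episode below 0.012 m and contact force between the fingers and gauge below 0.05 N and linear speed of gauge below 0.03 m/s) or ((z of gauge in the frame of roller_b between 0.0135 and 0.0185 m and horizontal distance between gauge and roller_b below 0.004 m) and angle between each of gauge, roller_b's own z axis and vertical below 0.12 rad and distance of roller_b from where it was at the start of the episode below 0.012 m and contact force between the fingers and gauge below 0.05 N and linear speed of gauge below 0.03 m/s) or ((z of gauge in the frame of roller_c between 0.0135 and 0.0185 m and horizontal distance between gauge and roller_c below 0.004 m) and angle between each of gauge, roller_c's own z axis and vertical below 0.12 rad and distance of roller_c from where it was at the start of the episode below 0.012 m and contact force between the fingers and gauge below 0.05 N and linear speed of gauge below 0.03 m/s))), for 0.1 s.
At the end, for the whole second after the job is handed in: One roller stands upright (0.12 rad) at rest on the blue tray's floor, within 50 mm of its centre, with the gauge upright in it, its no-go step seated on the ledge (tip 13.5 to 18.5 mm above the roller's underside, within 4 mm of its axis); the other two upright within 12 mm of where they were (((horizontal distance between roller_a and keep_tray below 0.05 m and z of roller_a in the frame of keep_tray below 0.008 m and (z of gauge in the frame of roller_a between 0.0135 and 0.0185 m and horizontal distance between gauge and roller_a below 0.004 m) and linear speed of each of roller_a, gauge below 0.02 m/s and distance of each of roller_b, roller_c from where it was at the start of the episode below 0.012 m and angle between each of gauge, roller_a, roller_b, roller_c's own z axis and vertical below 0.12 rad) or (horizontal distance between roller_b and keep_tray below 0.05 m and z of roller_b in the frame of keep_tray below 0.008 m and (z of gauge in the frame of roller_b between 0.0135 and 0.0185 m and horizontal distance between gauge and roller_b below 0.004 m) and linear speed of each of roller_b, gauge below 0.02 m/s and distance of each of roller_a, roller_c from where it was at the start of the episode below 0.012 m and angle between each of gauge, roller_a, roller_b, roller_c's own z axis and vertical below 0.12 rad) or (horizontal distance between roller_c and keep_tray below 0.05 m and z of roller_c in the frame of keep_tray below 0.008 m and (z of gauge in the frame of roller_c between 0.0135 and 0.0185 m and horizontal distance between gauge and roller_c below 0.004 m) and linear speed of each of roller_c, gauge below 0.02 m/s and distance of each of roller_a, roller_b from where it was at the start of the episode below 0.012 m and angle between each of gauge, roller_a, roller_b, roller_c's own z axis and vertical below 0.12 rad))); the robot touches nothing.
It fails at once if the gauge is pushed on a roller with more than 30 N (contact force between gauge and roller_a above 30 N or contact force between gauge and roller_b above 30 N or contact force between gauge and roller_c above 30 N).
It fails at once if the gauge or a roller is dropped (falls free faster than 0.7 m/s) ((contact force between the fingers and gauge below 0.05 N and linear speed of gauge above 0.7 m/s) or (contact force between the fingers and roller_a below 0.05 N and linear speed of roller_a above 0.7 m/s) or (contact force between the fingers and roller_b below 0.05 N and linear speed of roller_b above 0.7 m/s) or (contact force between the fingers and roller_c below 0.05 N and linear speed of roller_c above 0.7 m/s)).
It fails at once if a roller is taken out (moved over 20 mm) without the gauge seated in it at the ledge ((distance of roller_a from where it was at the start of the episode above 0.02 m and not (z of gauge in the frame of roller_a between 0.01 and 0.022 m and horizontal distance between gauge and roller_a below 0.008 m)) or (distance of roller_b from where it was at the start of the episode above 0.02 m and not (z of gauge in the frame of roller_b between 0.01 and 0.022 m and horizontal distance between gauge and roller_b below 0.008 m)) or (distance of roller_c from where it was at the start of the episode above 0.02 m and not (z of gauge in the frame of roller_c between 0.01 and 0.022 m and horizontal distance between gauge and roller_c below 0.008 m))).
It fails at once if a bystander is moved by more than 30 mm (distance of any of mug, timer, spice_jar, shaker, lemon, jam from where it was at the start of the episode above 0.03 m).
It also fails if it takes over 64 s, if anything falls off the work surface, if the arm or the gripper's body presses on something with over 40 N, if the wrist force passes 120 N, or if a joint passes its speed limit or range.

ROBOT

A 6-joint arm with a two-finger parallel gripper is mounted at the origin on a cart in front of the work surface, level with it; the furniture and walls round the work are solid. World frame = base frame: x ahead of the robot, y to its left, z up, the work surface at z = 0. Lengths are in mm, angles in degrees, forces in N, time in s.
With the tool pointing down it reaches from about 375 to 975 mm from the base axis. Payload 3.8 kg.
Tool frame: the origin (TCP) lies on the centre line of the jaws, within the pads' length; the fingertips stand 11 mm ahead of it and the grasp point (between the pads) lies 8 mm behind it; z points along the fingers, y is the line along which they close (so a half turn about z gives the same grasp; the last joint's range is limited). The gripper opens to 85 mm and grips with 20 to 120 N. Pads are 22 mm wide; open, the fingers measure 114 mm over their backs; the gripper's body (76 mm by 85 mm) begins 54 mm behind the grasp point. The pads swing forward as they close: fully open they stand 13 mm farther back than shut.
Start: joints at [71.797, 15.12, 91.902, -0, 72.978, -2.114], TCP at [187.057, 648.558, 242.28] pointing down, gripper open.
Joint ranges: [-150.88, 150.88], [-54.13, 125.18], [17.81, 147.31], [-75.09, 255.09], [0, 152.58], [-146.25, 146.25]. Speed limits (degrees/s): [147.25, 147.25, 180, 180, 180, 180].

INTERFACE

Orientations are given as a 3x3 rotation matrix whose columns are the frame's x, y, z axes.
In Python, from rig import monitor, camera, workorder gives the robot as it stands. The module is installed in compiled form; this text tells all that it offers.
- The arm moves only by the tool jog_arm, never from a script. Its argument "steps" is a list of rows, each an object of numbers: "claw": the opening, from -1 (shut) to 1 (fully open); "dx", "dy", "dz": the shift along the tool's x, y, z in fractions of the full range, 1 being 75 cm; "spin": the turn about the tool's z in parts of the range, where 1.0 means pi/2 rad. A call has 1 to 10 rows; each row is the pose to reach, as a shift and turn from the pose commanded when the call began, along the tool's axes at that moment; what a row does not reach only later rows make up. A row lasts 1/10 s, in which the tool goes at most 50 mm and 8.59 degrees, less where a joint would pass 70% of its speed; a pose out of reach is approached as far as the arm can. Shift and turn numbers lie between -1 and 1, and a call with a number outside is refused. A call with a gripper value outside its range is refused whole. The fingers move at their own pace and stop on an object; "squeeze" is the grip in N (left out, the last holds). Time passes only in rows, so rows that repeat a pose let the fingers close. It gives the time, the measured TCP pose, the force, the opening and the grip force at its end, in the units of the state.
- monitor.read_state(): the state, without advancing time (a new reading comes with each control period).
- camera(name): name is "scene" or "top" or "wrist"; returns a dict with "pixels" (420x560x3 uint8, blue, green, red), "fx", "fy", "cx", "cy" (pixels), "dist" ([k1, k2, p1, p2, k3] as OpenCV has them; the pictures are not rectified), "cam_to_world" (4x4, takes a point from camera to world coordinates); the wrist camera has in their place "mount" (4x4, takes a point from camera to tool coordinates, whose origin is the TCP and whose axes are the flange's). Camera axes: x right, y up, looking along -z (the intrinsics and any distortion apply to the point x, -y, -z); pixel columns grow to the right and rows downward; lengths in mm; the calibration is good to about 2 mm. A picture is of the moment at which its call begins: read the wrist's pose just before it. There is no depth.
- workorder.finish_job(): hands the job in; it is judged then, once.
The state is a dict: "t": time; "joints": joint angles; "joint_velocities": joint speeds; "joint_efforts": joint torques, N m; "tcp_pos": TCP position; "ee_rot": TCP orientation; "ft_force": force on the tool from outside, world axes, zero at the start; "wrist_torque": the same for the moment, N m; "gripper_width": opening from 0.0 (shut) to 1.0 (fully open); "grip_force": force on a finger pad.
Only numpy, scipy, OpenCV 4.12 (cv2) and the standard library are available. Lean on these libraries where they do the work, as an engineer would, in place of code of your own. Each camera call takes 0.05 s, during which the arm holds its last target. There are 200 camera calls.

## Working session

There is one attempt and no reset: what is moved stays moved. The work goes in short steps, Python scripts to look and compute and a tool call to move; the robot and the scene stay as the last step left them, time stands still between calls to the robot, and variables do not carry over. Pictures are saved under pics/ and viewed, at most 13 in all, crops included, and the job is handed in when it is done.

Besides the shell and the picture viewer there is one more tool, called after ">>>" as a command line: name --argument value ..., lists and objects as JSON in quotes. jog_arm: Moves the arm, as the interface text tells. Its arguments: {"type":"object","properties":{"steps":{"type":"array","items":{"type":"object","properties":{"claw":{"type":"number"},"dx":{"type":"number"},"dy":{"type":"number"},"dz":{"type":"number"},"spin":{"type":"number"}}}},"squeeze":{"type":"number"}},"required":["steps"]}

```bash
mkdir -p pics; cat > h.py <<'E'
import numpy as np, cv2
from rig import monitor, camera, workorder
def ray(c,u,v,T=None):
    K=np.array([[c["fx"],0,c["cx"]],[0,c["fy"],c["cy"]],[0,0,1.]])
    p=cv2.undistortPoints(np.array([[[u,v]]],float),K,np.array(c["dist"],float))[0,0]
    T=np.array(c["cam_to_world"]) if T is None else T
    d=T[:3,:3]@np.array([p[0],-p[1],-1.]); return T[:3,3],d
def onz(c,u,v,z,T=None):
    o,d=ray(c,u,v,T); return o+d*(z-o[2])/d[2]
def wrist():
    s=monitor.read_state(); c=camera("wrist")
    T=np.eye(4);T[:3,:3]=np.array(s["ee_rot"]);T[:3,3]=s["tcp_pos"]
    return c,T@np.array(c["mount"])
E
python3 - <<'E'
from h import *
import pickle
for n in("scene","top"):
    c=camera(n);pickle.dump(c,open(n+".pkl","wb"));cv2.imwrite(f"pics/{n}0.png",c["pixels"])
    print(n,np.round(c["cam_to_world"],2).tolist(),c["fx"])
c,T=wrist();pickle.dump((c,T),open("w.pkl","wb"));cv2.imwrite("pics/w0.png",c["pixels"]);print(T.round(2).tolist())
s=monitor.read_state();print(np.round(s["ee_rot"],3).tolist(),s["tcp_pos"],s["t"],s["gripper_width"],s["ft_force"])
E
```

```text
scene [[0.36, 0.83, -0.43, 131.34], [-0.93, 0.31, -0.17, -127.08], [-0.01, 0.46, 0.89, 932.81], [0.0, 0.0, 0.0, 1.0]] 390.4887615530285
top [[0.0, 0.99, -0.1, 460.21], [-1.0, 0.0, 0.01, 42.99], [0.01, 0.1, 0.99, 1080.25], [0.0, 0.0, 0.0, 1.0]] 431.1808268711372
[[0.28, -0.92, -0.29, 112.6], [0.96, 0.26, 0.09, 669.62], [-0.0, -0.3, 0.95, 373.26], [0.0, 0.0, 0.0, 1.0]]
[[-0.961, 0.277, -0.001], [0.277, 0.961, -0.002], [0.0, -0.002, -1.0]] [186.91754346 648.02168362 241.2217347 ] 0.15 1.0001061231044843 [-0.44037873  0.24270119 -0.31149994]
```

View pics/top0.png

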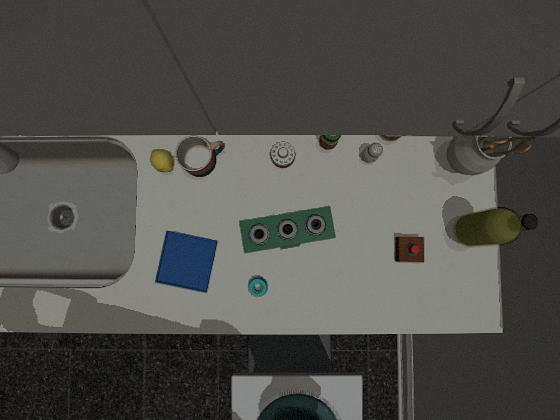

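View pics/scene0.png

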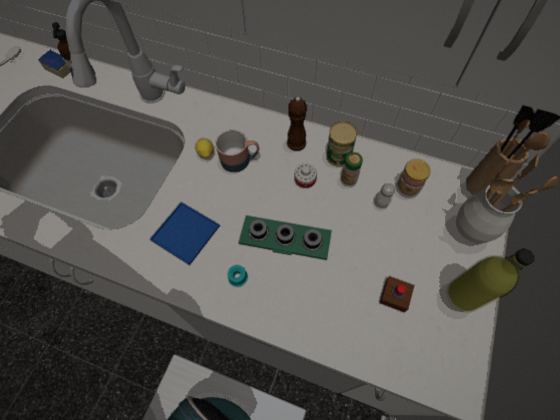

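Top view: the green caddy is at (288,229), with roller-shaped parts at (259,234), (288,229) and (316,225). The turquoise lookalike is at (258,287). The tray is at (187,261), and the stand with the red gauge handle is at (410,249). The scene view agrees: caddy (285,237), gauge (400,290), tray (186,233). The three black rollers in the caddy fit the description. The turquoise part stands outside the caddy and is not meant. Next I'll measure these and confirm in a crop.

```bash
cat > m.py <<'E'
from h import *
import pickle
for n in("top","scene"):
    c=pickle.load(open(n+".pkl","rb"));im=c["pixels"];h=cv2.cvtColor(im,cv2.COLOR_BGR2HSV)
    def blobs(lo,hi,mn,box=None):
        m=cv2.inRange(h,lo,hi)
        if box: b=np.zeros_like(m);x0,y0,x1,y1=box;b[y0:y1,x0:x1]=255;m&=b
        cs,_=cv2.findContours(m,cv2.RETR_EXTERNAL,cv2.CHAIN_APPROX_NONE)
        return sorted([k for k in cs if cv2.contourArea(k)>mn],key=cv2.contourArea)[::-1]
    def rep(name,k,z):
        P=np.array([onz(c,*p[0],z)[:2] for p in k],np.float32)
        r=cv2.minAreaRect(P);print(n,name,"px",np.round(cv2.minAreaRect(k)[0]),"rect",np.round(r[0],1),np.round(r[1],1),round(r[2],1))
    box=dict(top=(230,200,345,256),scene=(230,210,340,262))[n]
    g=blobs((60,80,30),(85,255,255),600,box)
    if g: rep("caddy",g[0],12)
    b=blobs((105,120,40),(125,255,255),600);rep("tray",b[0],12)
    r=blobs((0,200,110),(8,255,255),5,(380,230,430,320))+blobs((172,180,110),(180,255,255),5,(380,230,430,320))
    for k in r: rep("red",k,60)
    s=blobs((0,60,25),(20,255,255),200,(380,230,430,320))
    if s: rep("stand",s[0],34)
    for k in blobs((0,0,0),(180,255,75),60,(box[0]+5,box[1]+5,box[2]-5,box[3]-5)): rep("dark",k,40)
E
python3 m.py; python3 - <<'E'
import cv2,numpy as np
a=cv2.imread('pics/top0.png')[195:300,230:345];b=cv2.imread('pics/top0.png')[225:275,380:440]
s=cv2.imread('pics/scene0.png')[205:265,230:340]
f=lambda i,w,h:cv2.resize(i,(w,h),interpolation=cv2.INTER_CUBIC)
o=np.hstack([f(a,460,420),np.vstack([f(b,330,235),f(s,330,185)])]);cv2.imwrite('pics/crop.png',cv2.convertScaleAbs(o,alpha=1.6))
E
```

```text
top caddy px [287. 230.] rect [503.1  23.3] [ 82.9 227.6] 9.5
top tray px [186. 261.] rect [426.6 272.9] [130.  127.9] 78.9
top stand px [410. 248.] rect [ 457.2 -275.7] [61.5 60.9] 88.6
top dark px [285. 230.] rect [501.2  28.1] [ 81.4 212. ] 9.7
scene caddy px [285. 238.] rect [500.8  21.2] [ 83.3 225. ] 9.6
scene tray px [184. 232.] rect [424.5 269.3] [129.  127.2] 78.8
scene red px [402. 288.] rect [ 457.1 -280.2] [17.  15.8] 13.2
scene stand px [397. 294.] rect [ 451.1 -277.1] [64.9 70.4] 88.7
scene dark px [285. 238.] rect [488.8  16.6] [ 82.1 218.2] 9.7
```

View pics/crop.png

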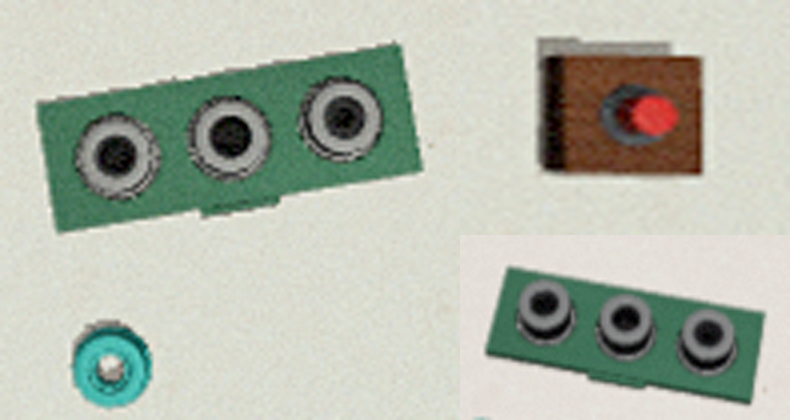

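The crop shows three grey-topped black rollers in green pockets, the turquoise lookalike outside the caddy, and the red gauge handle in the wooden stand. The measured sizes match: caddy 83x227 mm, tray 130x128 mm, stand 61x61 mm. I'll move above the caddy.

Careful with the scale: shifts go in shares of 75 cm and turns go in shares of pi/2 rad. That gives: -51.4 cm / 75 = -0.6853, -47.6 cm / 75 = -0.6347, 1.124 rad / 1.5708 = 0.7156.

>>> jog_arm --steps '[{"dx":-0.6347,"dy":-0.6853,"spin":0.7156},{"dx":-0.6347,"dy":-0.6853,"spin":0.7156},{"dx":-0.6347,"dy":-0.6853,"spin":0.7156},{"dx":-0.6347,"dy":-0.6853,"spin":0.7156},{"dx":-0.6347,"dy":-0.6853,"spin":0.7156},{"dx":-0.6347,"dy":-0.6853,"spin":0.7156},{"dx":-0.6347,"dy":-0.6853,"spin":0.7156},{"dx":-0.6347,"dy":-0.6853,"spin":0.7156},{"dx":-0.6347,"dy":-0.6853,"spin":0.7156},{"dx":-0.6347,"dy":-0.6853,"spin":0.7156}]'

```text
validation failed for argument at $.st...
```

Scaled: -19.4 cm / 75 = -0.2587, -18 cm / 75 = -0.24, 0.562 rad / 1.5708 = 0.3578.

>>> jog_arm --steps '[{"dx":-0.0533,"dy":-0.0573,"dz":0,"spin":0.0713,"claw":1},{"dx":-0.1,"dy":-0.1067,"dz":0,"spin":0.1432,"claw":1},{"dx":-0.1467,"dy":-0.16,"dz":0,"spin":0.2145,"claw":1},{"dx":-0.1933,"dy":-0.2067,"dz":0,"spin":0.2865,"claw":1},{"dx":-0.24,"dy":-0.2587,"dz":0,"spin":0.3578,"claw":1}]'

```text
t: 0.65
tcp_pos: [300.2, 423.5, 241.9]
ee_rot: [[-0.662, 0.749, 0.0], [0.749, 0.662, -0.0], [-0.0, -0.0, -1.0]]
ft_force: [0.6, 0.3, -0.1]
gripper_width: 1.002
grip_force: 0.0
```

Scaled: -42.2 cm / 75 = -0.5627, -11.1 cm / 75 = -0.148, 0.562 rad / 1.5708 = 0.3578.

>>> jog_arm --steps '[{"dx":-0.5627,"dy":-0.148,"dz":0,"spin":0.3578,"claw":1},{"dx":-0.5627,"dy":-0.148,"dz":0,"spin":0.3578,"claw":1},{"dx":-0.5627,"dy":-0.148,"dz":0,"spin":0.3578,"claw":1},{"dx":-0.5627,"dy":-0.148,"dz":0,"spin":0.3578,"claw":1},{"dx":-0.5627,"dy":-0.148,"dz":0,"spin":0.3578,"claw":1},{"dx":-0.5627,"dy":-0.148,"dz":0,"spin":0.3578,"claw":1},{"dx":-0.5627,"dy":-0.148,"dz":0,"spin":0.3578,"claw":1},{"dx":-0.5627,"dy":-0.148,"dz":0,"spin":0.3578,"claw":1},{"dx":-0.5627,"dy":-0.148,"dz":0,"spin":0.3578,"claw":1},{"dx":-0.5627,"dy":-0.148,"dz":0,"spin":0.3578,"claw":1}]'

```text
t: 1.65
tcp_pos: [499.1, 32.7, 242.1]
ee_rot: [[-0.16, 0.987, 0.001], [0.987, 0.16, -0.002], [-0.002, 0.0, -1.0]]
ft_force: [0.3, 0.3, 0.3]
gripper_width: 1.002
grip_force: 0.0
```

```bash
cat > w.py <<'E'
from h import *
import sys,pickle
c,T=wrist();s=monitor.read_state();n=sys.argv[1]
pickle.dump((c,T,s),open(n+".pkl","wb"));cv2.imwrite(f"pics/{n}.png",c["pixels"]);print(s["t"],s["tcp_pos"],s["joints"])
E
python3 w.py wr
```

```text
1.7 [498.11127133  34.63039133 241.93912839] [ 1.11829324e+00 -4.09731621e+00  1.12903758e+02  4.18236079e-04
  7.12354085e+01 -8.14956288e+00]
```

View pics/wr.png

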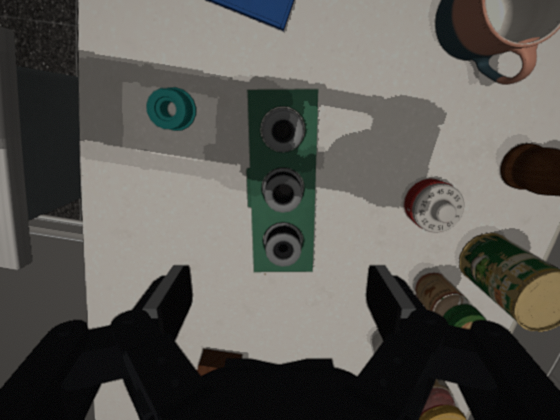

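Wrist view: the rollers are at (283,128), (283,190) and (284,243) in the caddy, with open fingers below and the turquoise lookalike at (170,108). Now I'll fit the grey top rings.

```bash
cat > rings.py <<'E'
from h import *
def rings(im,c,T,seeds,z=40,dia=44,half=30):
    h=cv2.cvtColor(cv2.GaussianBlur(im,(3,3),0),cv2.COLOR_BGR2HSV)
    out=[]
    for (u,v) in seeds:
        best=None
        for th in range(40,150,6):
            m=((h[...,2]>th)&(h[...,1]<70)).astype(np.uint8)
            b=np.zeros_like(m);cv2.circle(b,(int(u),int(v)),half,1,-1);m&=b
            cs,_=cv2.findContours(m,cv2.RETR_EXTERNAL,cv2.CHAIN_APPROX_NONE)
            for k in cs:
                if len(k)<20:continue
                k=cv2.convexHull(k)
                if cv2.pointPolygonTest(k,(float(u),float(v)),False)<0: continue
                P=np.array([onz(c,*p[0],z,T)[:2] for p in k],np.float32)
                e=cv2.fitEllipse(P) if len(P)>5 else None
                if e is None: continue
                q=abs(e[1][0]-dia)+abs(e[1][1]-dia)
                if best is None or q<best[0]: best=(q,np.round(e[0],1),np.round(e[1],1),th)
        out.append(best)
    return out
E
python3 - <<'E'
from rings import *
import pickle
c,T,s=pickle.load(open("wr.pkl","rb"))
for r in rings(c["pixels"],c,T,[(283,128),(283,190),(284,243)]):print("wrist",r)
for n,S in(("top",[(259,234),(288,229),(316,225)]),("scene",[(258,228),(285,233),(313,237)])):
    c=pickle.load(open(n+".pkl","rb"))
    for r in rings(c["pixels"],c,None,S,half=14):print(n,r)
E
```

```text
wrist (7.696479797363281, array([497.4,  96.9]), array([38.8, 46.5]), 46)
wrist (6.867259979248047, array([503.8,  23. ]), array([40.4, 47.2]), 64)
wrist (1.1427116394042969, array([517.4, -46. ]), array([43.2, 43.7]), 64)
top (6.074562072753906, array([493.2,  91.6]), array([39.4, 45.5]), 76)
top (4.249134063720703, array([504.,  23.]), array([39.8, 44. ]), 76)
top (7.397029876708984, array([515.2, -45.7]), array([38.5, 45.9]), 76)
scene (16.598743438720703, array([502.8,  92.9]), array([48.4, 56.2]), 76)
scene (15.466781616210938, array([513.8,  24.9]), array([49.3, 54.2]), 76)
scene (19.697223663330078, array([527. , -45.1]), array([51. , 56.7]), 76)
```

Scaled: -28.7 cm / 75 = -0.3827, -9.3 cm / 75 = -0.124.

>>> jog_arm --steps '[{"dx":-0.3827,"dy":-0.124,"dz":0.0667,"spin":0,"claw":0.3},{"dx":-0.3827,"dy":-0.124,"dz":0.0667,"spin":0,"claw":0.3},{"dx":-0.3827,"dy":-0.124,"dz":0.0667,"spin":0,"claw":0.3},{"dx":-0.3827,"dy":-0.124,"dz":0.0667,"spin":0,"claw":0.3},{"dx":-0.3827,"dy":-0.124,"dz":0.0667,"spin":0,"claw":0.3},{"dx":-0.3827,"dy":-0.124,"dz":0.0667,"spin":0,"claw":0.3},{"dx":-0.3827,"dy":-0.124,"dz":0.0667,"spin":0,"claw":0.3},{"dx":-0.3827,"dy":-0.124,"dz":0.0667,"spin":0,"claw":0.3}]'

```text
t: 2.5
tcp_pos: [452.8, -261.7, 191.6]
ee_rot: [[-0.163, 0.987, -0.001], [0.987, 0.163, 0.001], [0.002, -0.001, -1.0]]
ft_force: [0.3, 0.0, -0.0]
gripper_width: 0.649
grip_force: 0.0
```

```bash
python3 w.py wg
```

```text
2.55 [ 453.25243844 -260.70802357  191.92141581] [-3.26705648e+01  8.57165007e-01  1.13536946e+02  5.75737036e-02
  6.56840938e+01 -4.21810794e+01]
```

View pics/wg.png

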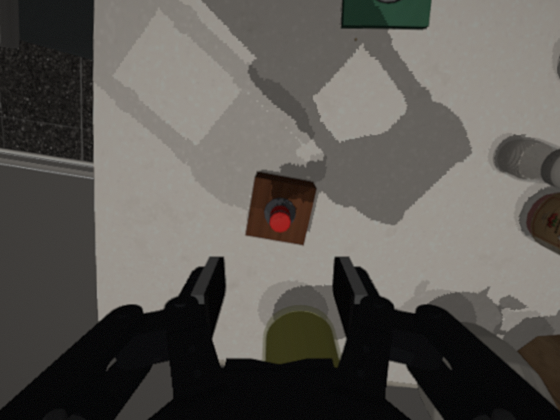

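The wrist view shows the red handle at (280,221) on the stand, with the fingers centred at about u=279. Next I'll compute the handle's axis.

```bash
cat > red.py <<'E'
from h import *
import pickle,sys
c,T,s=pickle.load(open(sys.argv[1]+".pkl","rb"));z=float(sys.argv[2]);im=c["pixels"];h=cv2.cvtColor(im,cv2.COLOR_BGR2HSV)
m=(cv2.inRange(h,(0,190,60),(6,255,255))|cv2.inRange(h,(174,190,60),(180,255,255)))
cs,_=cv2.findContours(m,cv2.RETR_EXTERNAL,cv2.CHAIN_APPROX_NONE)
cs=[k for k in cs if cv2.contourArea(k)>100]
R=np.array(s["ee_rot"]);t=np.array(s["tcp_pos"])
for k in cs:
    P=np.array([onz(c,*p[0],z,T) for p in k]);
    L=(P-t)@R
    a,b=L[:,0].min(),L[:,0].max();e,f=L[:,1].min(),L[:,1].max()
    print("px",k[:,0].mean(0),"tool x",a.round(1),b.round(1),"y",e.round(1),f.round(1),"axis tool",round(a+10,1),round((e+f)/2,1),"world",(t+R@[a+10,(e+f)/2,0]).round(1))
hs=(cv2.inRange(h,(0,80,25),(20,255,255)));hs[:160]=0;hs[255:]=0;hs[:,:235]=0;hs[:,330:]=0
k=max(cv2.findContours(hs,cv2.RETR_EXTERNAL,cv2.CHAIN_APPROX_NONE)[0],key=cv2.contourArea)
P=np.array([onz(c,*p[0],34,T)[:2] for p in k],np.float32);print("stand",cv2.minAreaRect(P))
E
python3 red.py wg 64
```

```text
px [279.66101695 221.96610169] tool x -27.4 -8.0 y -8.4 9.0 axis tool -17.4 0.3 world [ 456.5 -277.8  191.9]
stand ((456.85076904296875, -276.35137939453125), (64.03832244873047, 61.05241012573242), 88.8776626586914)
```

Scaled: 14 cm / 75 = 0.1867, -1.7 cm / 75 = -0.0227.

>>> jog_arm --squeeze 50 --steps '[{"dx":-0.0227,"dy":0,"dz":0.04,"spin":0,"claw":0.3},{"dx":-0.0227,"dy":0,"dz":0.0933,"spin":0,"claw":0.3},{"dx":-0.0227,"dy":0,"dz":0.1333,"spin":0,"claw":0.3},{"dx":-0.0227,"dy":0,"dz":0.1667,"spin":0,"claw":0.3},{"dx":-0.0227,"dy":0,"dz":0.1867,"spin":0,"claw":0.3},{"dx":-0.0227,"dy":0,"dz":0.1867,"spin":0,"claw":0.3},{"dx":-0.0227,"dy":0,"dz":0.1867,"spin":0,"claw":0.3}]'

```text
t: 3.25
tcp_pos: [457.1, -277.9, 53.1]
ee_rot: [[-0.167, 0.986, 0.001], [0.986, 0.167, -0.0], [-0.0, 0.001, -1.0]]
ft_force: [0.3, -0.1, 0.2]
gripper_width: 0.649
grip_force: 0.0
```

```bash
python3 w.py wg2; python3 red.py wg2 64 | head -1
```

```text
3.3 [ 457.59101325 -278.60474836   53.8129565 ] [-3.40035405e+01  1.12777131e+01  1.18508569e+02  9.07854676e-03
  5.00724307e+01 -4.35848338e+01]
px [276.77477477 287.76576577] tool x -8.4 11.7 y -10.6 8.2 axis tool 1.6 -1.2 world [ 456.1 -277.2   53.8]
```

Scaled: 0.2 cm / 75 = 0.0027, 0.1 cm / 75 = 0.0013.

>>> jog_arm --squeeze 50 --steps '[{"dx":0.0013,"dy":0,"dz":0.0027,"spin":0,"claw":0.3},{"dx":0.0013,"dy":0,"dz":0.0027,"spin":0,"claw":-1},{"dx":0.0013,"dy":0,"dz":0.0027,"spin":0,"claw":-1},{"dx":0.0013,"dy":0,"dz":0.0027,"spin":0,"claw":-1},{"dx":0.0013,"dy":0,"dz":0.0027,"spin":0,"claw":-1},{"dx":0.0013,"dy":0,"dz":0.0027,"spin":0,"claw":-1},{"dx":0.0013,"dy":0,"dz":0.0027,"spin":0,"claw":-1}]'

```text
t: 4.0
tcp_pos: [456.4, -278.0, 51.1]
ee_rot: [[-0.165, 0.986, 0.001], [0.986, 0.165, -0.001], [-0.001, 0.001, -1.0]]
ft_force: [-1.2, -0.1, 5.6]
gripper_width: 0.216
grip_force: 48.7
```

```bash
python3 w.py wg3; python3 red.py wg3 64 | head -1;python3 -c "
from h import *
for i in range(3):
  s=monitor.read_state();print(s['tcp_pos'],s['ft_force'],s['gripper_width']);camera('top')"
```

```text
4.05 [ 456.39626139 -278.03854914   51.08881565] [-3.40194995e+01  1.14233211e+01  1.18689308e+02 -2.04204289e-03
  4.98333490e+01 -4.35195915e+01]
px [278.95652174 290.46956522] tool x -8.8 11.1 y -8.9 9.0 axis tool 1.2 0.1 world [ 456.2 -276.8   51.1]
[ 456.39626139 -278.03854914   51.08881565] [-1.49906997  1.1065053   5.78901629] 0.21625471560399043
[ 456.38452867 -278.02804973   51.07107169] [-2.0242428   0.97041668  6.46232026] 0.21354909485327833
[ 456.39617463 -278.05232804   51.08933919] [-2.11555367  0.97293808  6.21478151] 0.21365008717263825
```

Grip is confirmed: width 0.216 and the gauge axis at tool (+1.2, 0). I'll lift, then move near the caddy for a close look at the rollers from above.

Scaled: 15 cm / 75 = 0.2, -10 cm / 75 = -0.1333.

>>> jog_arm --steps '[{"dx":0,"dy":0,"dz":-0.0267,"spin":0,"claw":-1},{"dx":0,"dy":0,"dz":-0.08,"spin":0,"claw":-1},{"dx":0.0933,"dy":0.0133,"dz":-0.1067,"spin":0,"claw":-1},{"dx":0.2,"dy":0.0667,"dz":-0.1333,"spin":0,"claw":-1},{"dx":0.2,"dy":0.1267,"dz":-0.1333,"spin":0,"claw":-1},{"dx":0.2,"dy":0.1267,"dz":-0.1333,"spin":0,"claw":-1},{"dx":0.2,"dy":0.1267,"dz":-0.1333,"spin":0,"claw":-1},{"dx":0.2,"dy":0.1267,"dz":-0.1333,"spin":0,"claw":-1},{"dx":0.2,"dy":0.1267,"dz":-0.1333,"spin":0,"claw":-1},{"dx":0.2,"dy":0.1267,"dz":-0.1333,"spin":0,"claw":-1}]'

```text
t: 5.2
tcp_pos: [523.7, -114.8, 149.4]
ee_rot: [[-0.164, 0.987, -0.002], [0.987, 0.164, 0.0], [0.001, -0.002, -1.0]]
ft_force: [-0.3, 0.2, -1.6]
gripper_width: 0.217
grip_force: 49.5
```

```bash
python3 w.py wh; python3 - <<'E'
from h import *
import pickle
c,T,s=pickle.load(open("wh.pkl","rb"));im=c["pixels"]
# project expected roller tops
K=np.array([[c["fx"],0,c["cx"]],[0,c["fy"],c["cy"]],[0,0,1.]])
def px(p):
    q=np.linalg.inv(T)@np.array([*p,1.]);return cv2.projectPoints(np.array([[q[0],-q[1],-q[2]]]),np.zeros(3),np.zeros(3),K,np.array(c["dist"],float))[0].ravel()
t=[]
for p in((492,92,40),(503.5,23,40),(515,-46,40)):
    u,v=px(p);print(u,v);a=cv2.getRectSubPix(im,(80,80),(float(u),float(v)));t.append(cv2.resize(a,(260,260),interpolation=cv2.INTER_CUBIC))
o=np.hstack(t);g=np.uint8(255*(o/255.)**0.45);cv2.imwrite("pics/b.png",np.vstack([g,cv2.resize(np.uint8(255*(im/255.)**.6),(390,292))[:, :].copy()]) if 0 else g)
cv2.imwrite("pics/b.png",g)
E
```

```text
5.25 [ 523.81609765 -114.92494037  149.55457346] [-1.50289277e+01  4.67510453e+00  1.14338643e+02 -1.26217515e-02
  6.10706195e+01 -2.44343141e+01]
282.5518575639653 -90.81028583400456
282.349011266562 24.213578774327033
282.12885462852296 125.13253648281358
```

View pics/b.png

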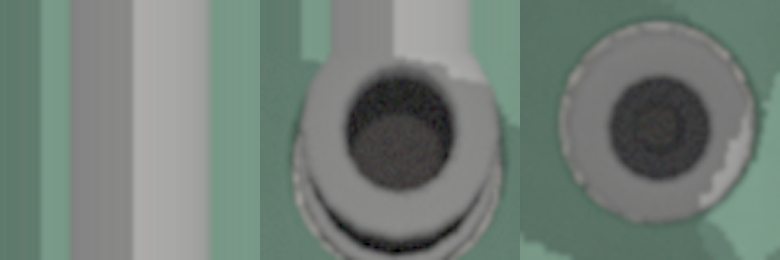

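The crop shows the roller at y=-46 with a ledge and a small inner bore, about 12 mm, so likely the tight one. The middle roller shows no ledge, so likely the wide one. That makes the roller at y=+92 the prime candidate, and I'll look at it from straight above.

Scaled: 13.5 cm / 75 = 0.18, 12.5 cm / 75 = 0.1667.

>>> jog_arm --steps '[{"dx":0.0533,"dy":0.0013,"dz":0,"spin":0,"claw":-1},{"dx":0.1133,"dy":0.004,"dz":0,"spin":0,"claw":-1},{"dx":0.1667,"dy":0.004,"dz":0,"spin":0,"claw":-1},{"dx":0.18,"dy":0.004,"dz":0,"spin":0,"claw":-1},{"dx":0.18,"dy":0.004,"dz":0,"spin":0,"claw":-1},{"dx":0.18,"dy":0.004,"dz":0,"spin":0,"claw":-1}]'

```text
t: 5.85
tcp_pos: [505.7, 18.5, 150.3]
ee_rot: [[-0.165, 0.986, 0.0], [0.986, 0.165, -0.001], [-0.001, 0.0, -1.0]]
ft_force: [-0.7, 0.4, -1.4]
gripper_width: 0.212
grip_force: 49.5
```

```bash
python3 w.py wi; python3 - <<'E'
from rings import *
import pickle
c,T,s=pickle.load(open("wi.pkl","rb"));im=c["pixels"]
K=np.array([[c["fx"],0,c["cx"]],[0,c["fy"],c["cy"]],[0,0,1.]])
def px(p):
    q=np.linalg.inv(T)@np.array([*p,1.]);return cv2.projectPoints(np.array([[q[0],-q[1],-q[2]]]),np.zeros(3),np.zeros(3),K,np.array(c["dist"],float))[0].ravel()
for p in((492,92,40),(503.5,23,40)):
    u,v=px(p);print(u,v,rings(im,c,T,[(u,v)],half=52))
u,v=px((492,92,40));o=cv2.resize(im[max(0,int(v)-60):int(v)+60,int(u)-60:int(u)+60],(480,480),interpolation=cv2.INTER_CUBIC);cv2.imwrite("pics/b2.png",np.uint8(255*(o/255.)**.45))
E
python3 red.py wi 162 2>/dev/null| head -1
```

```text
5.9 [505.82896001  18.27311463 150.31947638] [-7.25056723e-01  1.28163274e+00  1.17826039e+02 -4.43049637e-02
  6.08764280e+01 -1.01515095e+01]
276.5559962973783 117.71166744091617 [(4.339851379394531, array([494.1,  92.7]), array([45.8, 46.5]), 52)]
276.6861315135404 204.79777227122634 [(11.94143295288086, array([504.9,  27.9]), array([48.5, 51.5]), 52)]
px [278.88392857 289.75892857] tool x -8.8 10.7 y -9.1 9.4 axis tool 1.2 0.2 world [505.8  19.5 150.3]
```

View pics/b2.png

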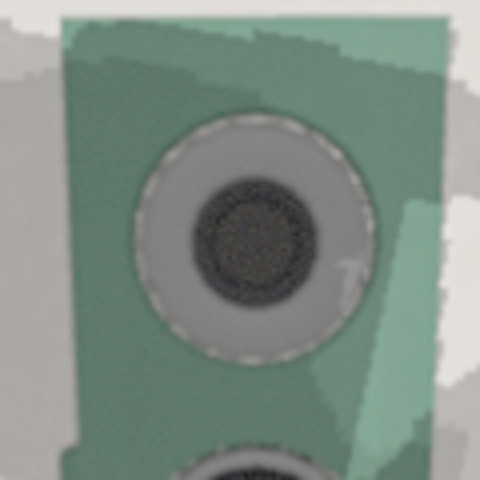

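The crop of the +y roller shows a lighter inner circle about 85 px across against a 125 px mouth. That gives about 17.4 mm, the in-size bore. The mouth centre is at about (494.2, 92.5). I'll hover over it just above its top.

Scaled: 7.4 cm / 75 = 0.0987, 6.2 cm / 75 = 0.0827.

>>> jog_arm --steps '[{"dx":0.0467,"dy":0,"dz":0,"spin":0,"claw":-1},{"dx":0.0867,"dy":0.0008,"dz":0.0133,"spin":0,"claw":-1},{"dx":0.0987,"dy":0.0008,"dz":0.0467,"spin":0,"claw":-1},{"dx":0.0987,"dy":0.0008,"dz":0.0733,"spin":0,"claw":-1},{"dx":0.0987,"dy":0.0008,"dz":0.0827,"spin":0,"claw":-1},{"dx":0.0987,"dy":0.0008,"dz":0.0827,"spin":0,"claw":-1},{"dx":0.0987,"dy":0.0008,"dz":0.0827,"spin":0,"claw":-1},{"dx":0.0987,"dy":0.0008,"dz":0.0827,"spin":0,"claw":-1}]'

```text
t: 6.7
tcp_pos: [495.3, 92.2, 89.6]
ee_rot: [[-0.164, 0.986, 0.002], [0.986, 0.164, 0.0], [-0.0, 0.002, -1.0]]
ft_force: [-0.6, -0.5, 0.1]
gripper_width: 0.215
grip_force: 49.5
```

```bash
python3 w.py wj; cat > roll.py <<'E'
from h import *
import pickle,sys
c,T,s=pickle.load(open(sys.argv[1]+".pkl","rb"));im=c["pixels"];cv2.imwrite("pics/cr.png",cv2.resize(np.uint8(255*(im[200:380,180:380]/255.)**.5),(800,720)[:2] if 0 else (660,594),interpolation=cv2.INTER_CUBIC))
E
python3 roll.py wj
```

```text
6.75 [495.1688563   92.38532768  89.54339711] [ 7.73695024e+00  5.17641787e+00  1.21015883e+02 -3.78568964e-03
  5.36740566e+01 -1.72598825e+00]
```

View pics/cr.png

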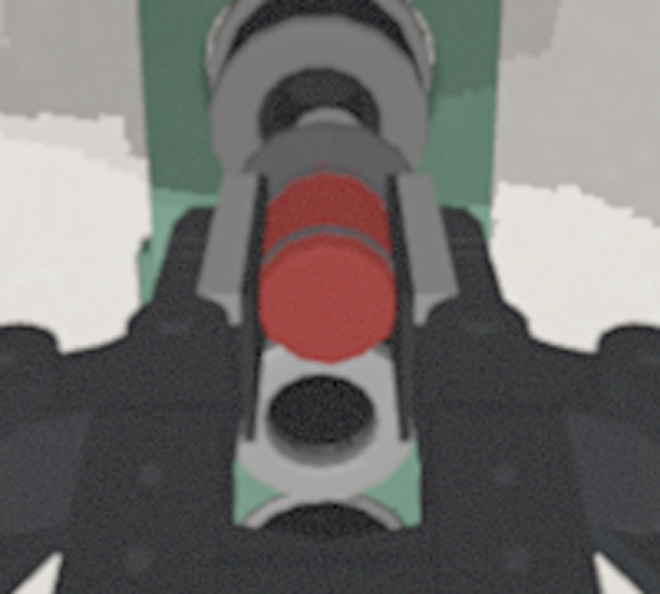

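The view shows the gauge tip over the mouth. The roller mouth is centred at crop x=320 and the gauge at 330, so the gauge is about 2 mm off along tool y. I'll check along tool x.

```bash
python3 - <<'E'
from h import *
import pickle
c,T,s=pickle.load(open("wj.pkl","rb"));R=np.array(s["ee_rot"]);t=np.array(s["tcp_pos"])
def L(cx,cy,z): return ((onz(c,180+cx/3.3-.35,200+cy/3.3-.35,z,T)-t)@R).round(1)
print("ring top edge -22:",L(320,14,40)-[22,0,0]," mouth edge -12.5:",L(320,68,40)-[12.5,0,0])
print("ring L/R",L(212,115,40),L(428,115,40))
zt=t[2]-43
print("handle top L,R",L(259,295,zt+56),L(396,295,zt+56),"bottom+10",L(328,362,zt+56)+[10,0,0])
print("collar far edge -16:",L(329,122,zt+29)-[16,0,0],"L/R",L(243,165,zt+29),L(416,165,zt+29))
print("tip L/R",L(303,120,zt+12),L(355,120,zt+12),"tip far edge -7.5",L(329,107,zt)-[7.5,0,0])
E
```

```text
ring top edge -22: [ 1.4 -1.  49.5]  mouth edge -12.5: [ 0.1 -1.1 49.5]
ring L/R [  2.8 -22.3  49.5] [ 2.8 20.1 49.6]
handle top L,R [  1.8  -9.1 -13. ] [  1.8   9.7 -13. ] bottom+10 [  0.9   0.4 -13. ]
collar far edge -16: [ 0.2  0.6 14. ] L/R [  8.7 -13.2  14. ] [ 8.7 14.5 14. ]
tip L/R [ 9.4 -4.  31. ] [ 9.4  5.2 31. ] tip far edge -7.5 [-0.4  0.7 43. ]
```

Scaled: 1.5 cm / 75 = 0.02, 1.25 cm / 75 = 0.0167.

>>> jog_arm --steps '[{"dx":0.0004,"dy":-0.0021,"dz":0,"spin":0,"claw":-1},{"dx":0.0004,"dy":-0.0021,"dz":0.0053,"spin":0,"claw":-1},{"dx":0.0004,"dy":-0.0021,"dz":0.0107,"spin":0,"claw":-1},{"dx":0.0004,"dy":-0.0021,"dz":0.0147,"spin":0,"claw":-1},{"dx":0.0004,"dy":-0.0021,"dz":0.0167,"spin":0,"claw":-1},{"dx":0.0004,"dy":-0.0021,"dz":0.018,"spin":0,"claw":-1},{"dx":0.0004,"dy":-0.0021,"dz":0.0193,"spin":0,"claw":-1},{"dx":0.0004,"dy":-0.0021,"dz":0.02,"spin":0,"claw":-1},{"dx":0.0004,"dy":-0.0021,"dz":0.02,"spin":0,"claw":-1}]'

```text
t: 7.65
tcp_pos: [492.3, 92.7, 73.2]
ee_rot: [[-0.165, 0.986, -0.0], [0.986, 0.165, -0.0], [-0.0, -0.0, -1.0]]
ft_force: [0.3, 1.1, -0.5]
gripper_width: 0.22
grip_force: 49.6
```

Tip is below the ledge with no force, so it has entered the bore. I'll continue gently.

Scaled: 0.85 cm / 75 = 0.0113, 0.8 cm / 75 = 0.0107.

>>> jog_arm --steps '[{"dx":0,"dy":0,"dz":0.0027,"spin":0,"claw":-1},{"dx":0,"dy":0,"dz":0.0053,"spin":0,"claw":-1},{"dx":0,"dy":0,"dz":0.0073,"spin":0,"claw":-1},{"dx":0,"dy":0,"dz":0.0087,"spin":0,"claw":-1},{"dx":0,"dy":0,"dz":0.01,"spin":0,"claw":-1},{"dx":0,"dy":0,"dz":0.0107,"spin":0,"claw":-1},{"dx":0,"dy":0,"dz":0.0113,"spin":0,"claw":-1},{"dx":0,"dy":0,"dz":0.0113,"spin":0,"claw":-1}]'

```text
t: 8.45
tcp_pos: [492.3, 92.7, 64.8]
ee_rot: [[-0.165, 0.986, -0.0], [0.986, 0.165, -0.0], [-0.0, -0.0, -1.0]]
ft_force: [-0.1, -0.5, 0.4]
gripper_width: 0.214
grip_force: 49.6
```

>>> jog_arm --steps '[{"dx":0,"dy":0,"dz":0.0007,"spin":0,"claw":-1},{"dx":0,"dy":0,"dz":0.0013,"spin":0,"claw":-1},{"dx":0,"dy":0,"dz":0.002,"spin":0,"claw":-1},{"dx":0,"dy":0,"dz":0.0027,"spin":0,"claw":-1},{"dx":0,"dy":0,"dz":0.0027,"spin":0,"claw":-1}]'

```text
t: 8.95
tcp_pos: [492.5, 92.8, 63.5]
ee_rot: [[-0.165, 0.986, 0.0], [0.986, 0.165, -0.0], [-0.0, 0.0, -1.0]]
ft_force: [-1.8, -0.6, 6.9]
gripper_width: 0.212
grip_force: 50.3
```

Contact at tip ≈21.5 mm with 7 N, which is the no-go step on the ledge, so this roller is in size. I'll ease off and release.

Scaled: -0.05 cm / 75 = -0.0007.

>>> jog_arm --steps '[{"dx":0,"dy":0,"dz":-0.0007,"spin":0,"claw":-1},{"dx":0,"dy":0,"dz":-0.0007,"spin":0,"claw":0},{"dx":0,"dy":0,"dz":-0.0007,"spin":0,"claw":0},{"dx":0,"dy":0,"dz":-0.0007,"spin":0,"claw":0},{"dx":0,"dy":0,"dz":-0.0007,"spin":0,"claw":0},{"dx":0,"dy":0,"dz":-0.0007,"spin":0,"claw":0}]'

```text
t: 9.55
tcp_pos: [492.2, 92.7, 63.1]
ee_rot: [[-0.165, 0.986, -0.0], [0.986, 0.165, -0.0], [-0.0, -0.0, -1.0]]
ft_force: [-0.3, -0.5, 0.6]
gripper_width: 0.502
grip_force: 0.0
```

Scaled: -9 cm / 75 = -0.12, -5 cm / 75 = -0.0667.

>>> jog_arm --steps '[{"dx":0,"dy":0,"dz":-0.0267,"spin":0,"claw":0},{"dx":0,"dy":0,"dz":-0.0667,"spin":0,"claw":0},{"dx":0,"dy":0,"dz":-0.12,"spin":0,"claw":0.9},{"dx":0,"dy":0,"dz":-0.12,"spin":0,"claw":0.9},{"dx":0,"dy":0,"dz":-0.12,"spin":0,"claw":0.9},{"dx":0,"dy":0,"dz":-0.12,"spin":0,"claw":0.9},{"dx":0,"dy":0,"dz":-0.12,"spin":0,"claw":0.9}]'

```text
t: 10.25
tcp_pos: [491.0, 92.6, 151.6]
ee_rot: [[-0.165, 0.986, -0.003], [0.986, 0.165, -0.0], [0.0, -0.003, -1.0]]
ft_force: [-0.5, 0.0, -0.1]
gripper_width: 0.953
grip_force: 0.0
```

```bash
python3 w.py wk; python3 red.py wk 78|head -1;  python3 - <<'E'
import cv2
cv2.imwrite("pics/wk2.png",cv2.convertScaleAbs(cv2.resize(cv2.imread("pics/wk.png")[100:380,100:460],(720,560)),alpha=1.6))
E
```

```text
10.3 [491.12569668  92.58757119 151.64136078] [ 7.82049154e+00  6.14980990e-01  1.18351085e+02 -1.91825555e-04
  6.12097770e+01 -1.69197327e+00]
px [280.94117647 224.05882353] tool x -8.1 10.4 y -7.7 11.2 axis tool 1.9 1.8 world [492.6  94.7 151.6]
```

View pics/wk2.png

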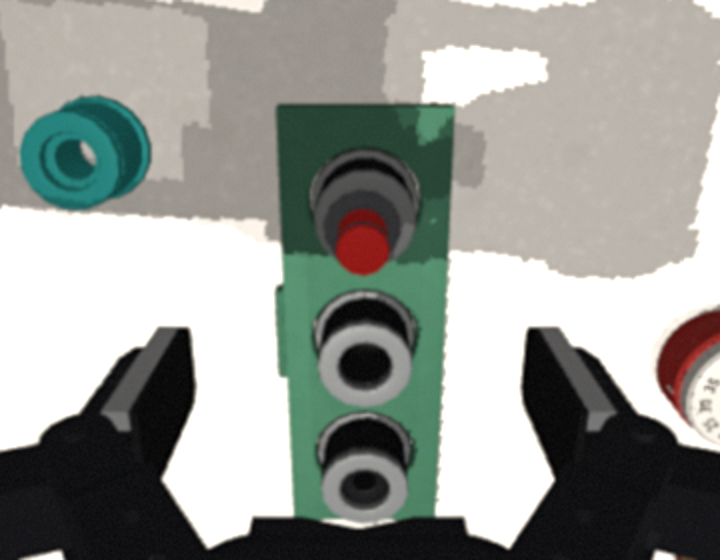

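The view shows the gauge seated upright in the +y roller at crop (362,245) with the other two rollers untouched. Next I'll grip the hub.

Scaled: 12.4 cm / 75 = 0.1653, 0.15 cm / 75 = 0.002.

>>> jog_arm --squeeze 50 --steps '[{"dx":0.002,"dy":0.0023,"dz":0,"spin":0,"claw":0.9},{"dx":0.002,"dy":0.0023,"dz":0.04,"spin":0,"claw":0.9},{"dx":0.002,"dy":0.0023,"dz":0.08,"spin":0,"claw":0.9},{"dx":0.002,"dy":0.0023,"dz":0.12,"spin":0,"claw":0.9},{"dx":0.002,"dy":0.0023,"dz":0.1467,"spin":0,"claw":0.9},{"dx":0.002,"dy":0.0023,"dz":0.16,"spin":0,"claw":0.9},{"dx":0.002,"dy":0.0023,"dz":0.1653,"spin":0,"claw":0.9},{"dx":0.002,"dy":0.0023,"dz":0.1653,"spin":0,"claw":0.9}]'

```text
t: 11.1
tcp_pos: [493.9, 94.5, 29.2]
ee_rot: [[-0.165, 0.986, -0.0], [0.986, 0.165, -0.0], [-0.0, -0.0, -1.0]]
ft_force: [-0.4, 0.3, 0.1]
gripper_width: 0.951
grip_force: 0.0
```

```bash
python3 w.py wl; python3 red.py wl 78|head -1
```

```text
11.15 [494.46819477  94.63161815  29.88595451] [ 7.99904791e+00  1.02495837e+01  1.23010638e+02  5.50420050e-04
  4.66806612e+01 -1.51498159e+00]
px [540.11023622 347.03937008] tool x -7.3 3.7 y 86.3 99.6 axis tool 2.7 92.9 world [585.7 112.7  30. ]Traceback (most recent call last):
  File "red.py", line 14, in <module>
    k=max(cv2.findContours(hs,cv2.RETR_EXTERNAL,cv2.CHAIN_APPROX_NONE)[0],key=cv2.contourArea)
ValueError: max() iterable argument is empty
```

Scaled: 0.45 cm / 75 = 0.006, -0.1 cm / 75 = -0.0013.

>>> jog_arm --squeeze 50 --steps '[{"dx":0,"dy":-0.0013,"dz":0.006,"spin":0,"claw":0.9},{"dx":0,"dy":-0.0013,"dz":0.006,"spin":0,"claw":0.3},{"dx":0,"dy":-0.0013,"dz":0.006,"spin":0,"claw":0.3}]'

```text
t: 11.45
tcp_pos: [493.1, 94.4, 25.3]
ee_rot: [[-0.165, 0.986, 0.001], [0.986, 0.165, 0.0], [-0.0, 0.001, -1.0]]
ft_force: [-0.1, 0.0, -0.5]
gripper_width: 0.653
grip_force: 0.0
```

```bash
python3 w.py wm; python3 red.py wm 78 2>&1|grep px
```

```text
11.5 [493.08328394  94.37373948  25.26490816] [ 7.99223315e+00  1.05443905e+01  1.23296010e+02 -1.55444023e-04
  4.61074504e+01 -1.51812231e+00]
px [276.23664122 349.83206107] tool x -1.4 10.9 y -10.1 8.4 axis tool 8.6 -0.8 world [490.9 102.8  25.3]
px [277.3557047  320.75838926] tool x 8.1 23.2 y -8.8 7.6 axis tool 18.1 -0.6 world [489.5 112.1  25.3]
```

Scaled: -0.07 cm / 75 = -0.0009, 0.05 cm / 75 = 0.0007.

>>> jog_arm --squeeze 50 --steps '[{"dx":0.0007,"dy":-0.0009,"dz":0,"spin":0,"claw":0.3},{"dx":0.0007,"dy":-0.0009,"dz":0,"spin":0,"claw":0.15},{"dx":0.0007,"dy":-0.0009,"dz":0,"spin":0,"claw":-1},{"dx":0.0007,"dy":-0.0009,"dz":0,"spin":0,"claw":-1},{"dx":0.0007,"dy":-0.0009,"dz":0,"spin":0,"claw":-1},{"dx":0.0007,"dy":-0.0009,"dz":0,"spin":0,"claw":-1},{"dx":0.0007,"dy":-0.0009,"dz":0,"spin":0,"claw":-1}]'

```text
t: 12.2
tcp_pos: [492.1, 94.8, 24.9]
ee_rot: [[-0.165, 0.986, 0.0], [0.986, 0.165, 0.0], [0.0, 0.0, -1.0]]
ft_force: [-0.8, -0.0, 2.9]
gripper_width: 0.488
grip_force: 53.3
```

Scaled: -8 cm / 75 = -0.1067, -7 cm / 75 = -0.0933.

>>> jog_arm --steps '[{"dx":0,"dy":0,"dz":-0.004,"spin":0,"claw":-1},{"dx":0,"dy":0,"dz":-0.0133,"spin":0,"claw":-1},{"dx":0,"dy":0,"dz":-0.0267,"spin":0,"claw":-1},{"dx":0,"dy":0,"dz":-0.0467,"spin":0,"claw":-1},{"dx":0,"dy":0,"dz":-0.0733,"spin":0,"claw":-1},{"dx":0,"dy":0,"dz":-0.0933,"spin":0,"claw":-1},{"dx":0,"dy":0,"dz":-0.1067,"spin":0,"claw":-1},{"dx":0,"dy":0,"dz":-0.1067,"spin":0,"claw":-1}]'

```text
t: 13.0
tcp_pos: [493.3, 94.9, 106.8]
ee_rot: [[-0.165, 0.986, 0.004], [0.986, 0.165, 0.0], [-0.0, 0.004, -1.0]]
ft_force: [-0.0, 0.1, -1.3]
gripper_width: 0.488
grip_force: 52.9
```

Scaled: 18.5 cm / 75 = 0.2467, 17.5 cm / 75 = 0.2333.

>>> jog_arm --steps '[{"dx":0.0133,"dy":-0.0027,"dz":0,"spin":0,"claw":-1},{"dx":0.04,"dy":-0.008,"dz":0,"spin":0,"claw":-1},{"dx":0.08,"dy":-0.016,"dz":0,"spin":0,"claw":-1},{"dx":0.12,"dy":-0.024,"dz":0,"spin":0,"claw":-1},{"dx":0.16,"dy":-0.032,"dz":0,"spin":0,"claw":-1},{"dx":0.2,"dy":-0.04,"dz":0,"spin":0,"claw":-1},{"dx":0.2333,"dy":-0.0467,"dz":0,"spin":0,"claw":-1},{"dx":0.2467,"dy":-0.048,"dz":0,"spin":0,"claw":-1},{"dx":0.2467,"dy":-0.048,"dz":0,"spin":0,"claw":-1},{"dx":0.2467,"dy":-0.048,"dz":0,"spin":0,"claw":-1}]'

```text
t: 14.0
tcp_pos: [425.4, 270.7, 104.1]
ee_rot: [[-0.166, 0.986, -0.001], [0.986, 0.166, -0.001], [-0.001, -0.001, -1.0]]
ft_force: [-0.4, -0.9, -1.6]
gripper_width: 0.488
grip_force: 52.9
```

```bash
python3 - <<'E'
from h import *
a=camera("scene")["pixels"][150:300,130:350];b=camera("top")["pixels"][170:320,130:350]
cv2.imwrite("pics/ck.png",cv2.convertScaleAbs(cv2.resize(np.vstack([a,b]),(440,600)),alpha=1.6))
print(monitor.read_state()["tcp_pos"])
E
```

```text
[425.94877184 270.29347323 104.38425057]
```

View pics/ck.png

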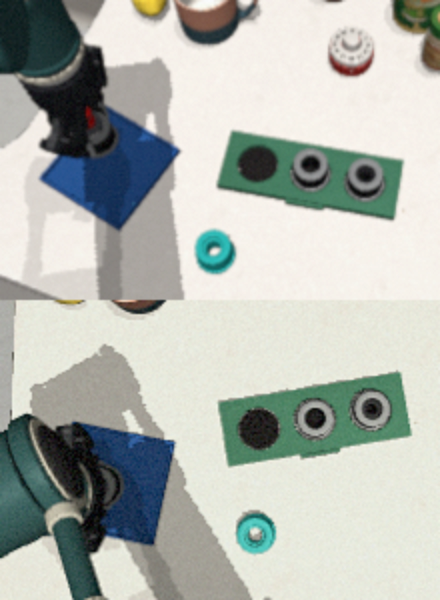

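The view shows the roller with gauge held over the tray, its pocket empty and the other two rollers in place. I'll lower it.

Scaled: 7.9 cm / 75 = 0.1053, 7.8 cm / 75 = 0.104.

>>> jog_arm --steps '[{"dx":0,"dy":0,"dz":0.0133,"spin":0,"claw":-1},{"dx":0,"dy":0,"dz":0.04,"spin":0,"claw":-1},{"dx":0,"dy":0,"dz":0.0667,"spin":0,"claw":-1},{"dx":0,"dy":0,"dz":0.0867,"spin":0,"claw":-1},{"dx":0,"dy":0,"dz":0.0973,"spin":0,"claw":-1},{"dx":0,"dy":0,"dz":0.1013,"spin":0,"claw":-1},{"dx":0,"dy":0,"dz":0.1027,"spin":0,"claw":-1},{"dx":0,"dy":0,"dz":0.104,"spin":0,"claw":-1},{"dx":0,"dy":0,"dz":0.1053,"spin":0,"claw":-1},{"dx":0,"dy":0,"dz":0.1053,"spin":0,"claw":-1}]'

```text
t: 15.1
tcp_pos: [426.3, 271.5, 26.3]
ee_rot: [[-0.165, 0.986, 0.001], [0.986, 0.165, 0.001], [0.0, 0.001, -1.0]]
ft_force: [0.7, -0.1, -1.9]
gripper_width: 0.485
grip_force: 52.9
```

Scaled: 0.3 cm / 75 = 0.004, 0.25 cm / 75 = 0.0033.

>>> jog_arm --steps '[{"dx":0,"dy":0,"dz":0.0013,"spin":0,"claw":-1},{"dx":0,"dy":0,"dz":0.0027,"spin":0,"claw":-1},{"dx":0,"dy":0,"dz":0.0033,"spin":0,"claw":-1},{"dx":0,"dy":0,"dz":0.004,"spin":0,"claw":-1},{"dx":0,"dy":0,"dz":0.004,"spin":0,"claw":-1}]'

```text
t: 15.6
tcp_pos: [426.0, 271.4, 23.8]
ee_rot: [[-0.165, 0.986, -0.0], [0.986, 0.165, -0.0], [-0.0, -0.0, -1.0]]
ft_force: [-3.3, -1.2, 7.8]
gripper_width: 0.489
grip_force: 54.0
```

Contact with the floor (about 9 N). I'll open gradually, then retreat.

>>> jog_arm --steps '[{"dx":0,"dy":0,"dz":0,"spin":0,"claw":0.1},{"dx":0,"dy":0,"dz":0,"spin":0,"claw":0.3},{"dx":0,"dy":0,"dz":0,"spin":0,"claw":0.6},{"dx":0,"dy":0,"dz":0,"spin":0,"claw":0.6},{"dx":0,"dy":0,"dz":0,"spin":0,"claw":0.6}]'

```text
t: 16.1
tcp_pos: [425.9, 271.2, 22.7]
ee_rot: [[-0.165, 0.986, -0.0], [0.986, 0.165, -0.0], [-0.0, -0.0, -1.0]]
ft_force: [-0.2, 0.1, 0.1]
gripper_width: 0.805
grip_force: 0.0
```

Scaled: -18 cm / 75 = -0.24, -16 cm / 75 = -0.2133.

>>> jog_arm --steps '[{"dx":0,"dy":0,"dz":-0.0133,"spin":0,"claw":0.6},{"dx":0,"dy":0,"dz":-0.0533,"spin":0,"claw":0.6},{"dx":0,"dy":0,"dz":-0.1067,"spin":0,"claw":0.6},{"dx":0,"dy":0,"dz":-0.16,"spin":0,"claw":0.6},{"dx":0,"dy":0,"dz":-0.2133,"spin":0,"claw":0.6},{"dx":0,"dy":0,"dz":-0.24,"spin":0,"claw":0.6},{"dx":0,"dy":0,"dz":-0.24,"spin":0,"claw":0.6},{"dx":0,"dy":0,"dz":-0.24,"spin":0,"claw":0.6}]'

```text
t: 16.9
tcp_pos: [426.0, 271.3, 203.3]
ee_rot: [[-0.165, 0.986, 0.001], [0.986, 0.165, 0.001], [0.0, 0.001, -1.0]]
ft_force: [0.0, 0.2, -0.5]
gripper_width: 0.801
grip_force: 0.0
```

```bash
python3 w.py wn; python3 red.py wn 76 2>&1|grep px; python3 - <<'E'
import cv2
cv2.imwrite("pics/wn2.png",cv2.convertScaleAbs(cv2.imread("pics/wn.png"),alpha=1.5))
E
```

```text
16.95 [425.19808581 270.80636275 201.92008174] [ 2.96610871e+01 -1.74831488e+00  1.15015035e+02  8.92863736e-04
  6.68155786e+01  2.01521950e+01]
px [277.75438596 205.38596491] tool x -9.5 8.3 y -8.2 9.8 axis tool 0.5 0.8 world [425.9 271.5 201.9]
```

View pics/wn2.png

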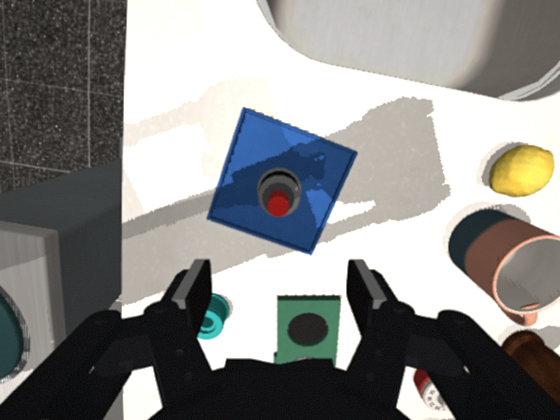

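The roller stands upright in the middle of the tray at (278,190) with the gauge's red handle at (278,205) seated in it. The gripper is clear.

```bash
python3 -c "
from rig import workorder
print(workorder.finish_job())"
```

```text
the job is handed in; nothing more can be done
None
```

The in-size roller, from the caddy's +y pocket, stands upright in the blue tray with the gauge seated in it, and the job is handed in at about 17 s of the 64 s allowed; the other two rollers were ruled out by camera view of their bores rather than by trying the gauge, and no verdict came back.

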